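# Slide the weights home and shut the keeper

## Robot

A 7-joint arm with a two-finger parallel gripper is mounted at the origin on a cart in front of the work surface, level with it; the furniture and walls round the work are solid. World frame = base frame: x ahead of the robot, y to its left, z up, the work surface at z = 0. Lengths are in mm, angles in rad, forces in N, time in s.
With the tool pointing down it reaches from about 400 to 875 mm from the base axis. Payload 6.5 kg.
Tool frame: the origin (TCP) lies between the finger pads; the fingertips stand 17 mm ahead of it and the grasp point (between the pads) lies 2 mm behind it; x points along the fingers, y is the direction in which the jaws open and shut, and the axes are right-handed (so a half turn about x gives the same grasp; the last joint's range is limited). The gripper opens to 85 mm and grips with 20 to 120 N. Pads are 22 mm wide; open, the fingers measure 114 mm over their backs; the gripper's body (76 mm by 85 mm) begins 54 mm behind the grasp point. The pads swing forward as they close: fully open they stand 13 mm farther back than shut.
Start: joints at [-1.404, 0.536, -0.004, 1.538, 0.003, 1.067, -0.071], TCP at [149.952, 632.459, 248.29] pointing down, gripper open.
Joint ranges: [-2.7, 2.7], [-0.37, 2.16], [-1.27, 1.26], [0.24, 2.4], [-1.31, 4.45], [0.19, 1.91], [-2.76, 2.76]. Speed limits (rad/s): [2.39, 2.39, 3.14, 3.14, 3.14, 3.14, 3.14].

## Interface

Orientations are given as a unit quaternion [w, x, y, z].
In Python, from plant import observe, optics, sign_off, nets gives the robot as it stands.
- The arm moves only by the shell command python3 -m jog 'ROWS' [FORCE]. ROWS is JSON, a list of rows, each an object with "rot": the turn, a rotation vector about the tool's x, y, z in rad, a list of three; "slide": the shift along the tool's x, y, z in mm, a list of three; "fingers": the finger opening in mm, from 0 to 85.4. In form: [{"rot": [wx, wy, wz], "slide": [x, y, z], "fingers": fingers}, ...]. A call has exactly 10 rows; each row is the pose to reach, as a shift and turn from the pose measured when the call began, along the tool's axes at that moment; what a row does not reach only later rows make up. A row lasts 1/8 s, in which the tool goes at most 62.5 mm and 10.7 degrees, less where a joint would pass 70% of its speed; a pose out of reach is approached as far as the arm can. A call with a gripper value outside its range is refused whole. The fingers move at their own pace and stop on an object; FORCE is the grip in N (left out, the last holds). Time passes only in rows, so rows that repeat a pose let the fingers close, or fill a call up. It gives the time, the measured TCP pose, the force and the opening at its end, in the units of the state.
- observe(): the state, without advancing time (a new reading comes with each control period).
- optics.read_camera(name): name is "scene" or "top"; returns a dict with "color" (480x640x3 uint8, red, green, blue), "K" (3x3 intrinsics, pixels), "k1" (the pictures are not rectified: a ray, as slopes to the right and down, at radius r is drawn at 1 + k1 r^2 times it, then the intrinsics apply), "camera_from_world" (4x4, takes a point from world to camera coordinates). Camera axes: x right, y down, z forward; pixel columns grow to the right and rows downward; lengths in mm; the calibration is good to about 2 mm. A picture is of the moment at which its call begins. There is no depth.
- sign_off(): hands the job in, once; it reports no verdict.
Trained networks look in the newest picture that a camera, given by its name, has taken for a name from the list of things; names that differ only in an ending like _2 or _b are one class to them, and where a whole thing is asked for, a point or a joint stands for the part that bears it (a point fixed in the world has none). Each returns a list of dicts, best first, with "score" (0 to 1); they miss things now and then, are a little off and sometimes report something else, mostly with a low value. They report only what shows in the picture. A call takes as long as a camera call.
- nets.look_for(query, camera): "box" ([left, top, right, bottom] in pixels, round what is visible of it).
- nets.trace(query, camera): "pixels" (480x640 bool, what is visible of it) and "box" ([left, top, right, bottom] in pixels, round what is visible of it).
- nets.pinpoint(query, camera): "pixel" ([column, row] in pixels: a listed point, or the origin of a listed thing).
The state is a dict: "time": time; "joint_positions": joint angles; "qvel": joint speeds; "effort": joint torques, N m; "tool_pos": TCP position; "ee_rot": TCP orientation; "contact_force": force on the tool from outside, world axes, zero at the start; "wrist_torque": the same for the moment, N m; "gripper_width": finger opening in mm.
Only numpy, scipy, OpenCV 4.12 (cv2) and the standard library are available. Lean on these libraries where they do the work, as an engineer would, in place of code of your own. Each camera call takes 0.05 s, during which the arm holds its last target. There are 200 camera calls.

## Task

With the fingers only, push the row of four brass weights along the rail from behind, all four together as one train without gaps opening up, until the front one rests against the blue end stop; then swing the brass keeper with the red stud fully across the rail behind the last weight, and come away. Only push: do not grasp, lift or tip anything, and leave everything else on the table where it is.

Things in the scene. Friction and masses are not known exactly. Their poses are not given: they have to be found in the camera images.
- rail: aluminium weight rail fixed to the table, 270 (its x) by 50 mm (its y). Origin: centre of its underside, at table height. x runs from the open end (-135 mm) to the blue end stop. Channel floor 6 mm above the table; two side walls 35 mm apart, 5 mm thick, tops only 10 mm above the table, so the weights stand out above them. Row fully home: last weight's centre at x = +5 mm, its rear edge at -11 mm
- stop_face (a point): centre of the end stop's black rubber face, at x = +115 mm, y = 0 in the rail's frame, 13 mm above the table; axes as the rail's. The stop is 20 mm high
- keeper (a joint): angle q of the flat brass keeper bar, about a vertical pivot beside the rail; light friction (0.3 N at its end), stays where left. Bar direction from the pivot in the rail's frame: (-cos q, -sin q). 0 = parallel to the rail, pointing to the open end; negative (to -0.8) = swung outward; +1.571 = shut, at its limit, square across the channel, about 4 mm behind a row fully home. Grows counter-clockwise from above
- keeper_pivot (a point): pivot axis of the keeper, at the bar's mid height, 16 mm above the table, at x = -19, y = +42 mm in the rail's frame; boss 18 mm across, to 24 mm above the table. The bar is 9 mm wide, 76 mm long from pivot to rounded end and lies 11 to 21 mm above the table, so it passes over the side walls
- keeper_tip (a point): point on the bar's centre line, 68 mm from the pivot, 16 mm above the table; a red round stud 9 mm across stands on the bar here, up to 35 mm above the table
- weight_0: round slotted brass weight, 32 mm across, 14 mm high, 0.07 to 0.13 kg, lying flat in the rail's channel, 6 to 20 mm above the table; front of the row, nearest the stop. Origin: centre of its underside; yaw of no meaning
- weight_1: round slotted brass weight, 32 mm across, 14 mm high, 0.07 to 0.13 kg, lying flat in the rail's channel, 6 to 20 mm above the table; second of the row. Origin: centre of its underside; yaw of no meaning
- weight_2: round slotted brass weight, 32 mm across, 14 mm high, 0.07 to 0.13 kg, lying flat in the rail's channel, 6 to 20 mm above the table; third of the row. Origin: centre of its underside; yaw of no meaning
- weight_3: round slotted brass weight, 32 mm across, 14 mm high, 0.07 to 0.13 kg, lying flat in the rail's channel, 6 to 20 mm above the table; last of the row, nearest the open end: the one to push. Origin: centre of its underside; yaw of no meaning
- spare_weight: small loose brass slotted weight, 25 mm across, 12 mm high, on the table beside the rail; origin at its underside. Bystander, not part of the row
- adapter: black and silver plug adapter, 22x54x16 mm, on the table beside the rail; origin at its underside. Bystander
- battery: black and orange round cell, 14x51x14 mm, lying on the table; origin at its underside. Bystander
- stopwatch: white round stopwatch, 76x53x14 mm, on the table; origin at its underside. Bystander
- compass: flat black round compass, 48 mm across, 12 mm high, on the table; origin at its underside. Bystander
- screwdriver: blue-handled screwdriver, 23x178x24 mm, lying on the table; origin at its underside. Bystander

How it is judged:
By the outcome, as a careful person would: the job done as asked, in the order asked, and still so for the second after the job is handed in, with the robot touching nothing.
It also fails if it takes over 58 s, if anything falls off the work surface, if the arm or the gripper's body presses on something with over 40 N, if the wrist force passes 120 N, or if a joint passes its speed limit or range.

## Working session

There is one attempt and no reset: what is moved stays moved. The work goes in short steps, Python scripts to look and compute and a shell command to move; the robot and the scene stay as the last step left them, time stands still between calls to the robot, and variables do not carry over. Pictures are saved under pics/ and viewed, about 8 in all and at most 12, crops included, and the job is handed in when it is done.

```bash
mkdir -p pics; ls; python3 - <<'E'
from plant import observe, optics, nets
import cv2,numpy as np
print(observe())
for c in("scene","top"):
    r=optics.read_camera(c); cv2.imwrite(f"pics/{c}0.png",cv2.cvtColor(r["color"],cv2.COLOR_RGB2BGR))
    print(c,r["K"],r["k1"],np.round(r["camera_from_world"],3))
    for q in("rail","stop_face","keeper_pivot","keeper_tip","weight_0","spare_weight","adapter"):
        print(q,[(round(d["score"],2),np.round(d["pixel"],1)) for d in nets.pinpoint(q,c)[:5]])
E
```

```text
pics
{'time': 0.0, 'joint_positions': array([-1.40420001,  0.5371612 , -0.00445498,  1.53883039,  0.00258605,
        1.06731247, -0.07121286]), 'qvel': array([ 4.83175821e-05,  1.42426776e-03, -2.95017312e-04, -2.49297315e-04,
       -7.21799220e-04,  9.03855885e-04,  3.65681521e-04]), 'effort': array([-7.18550177e-05, -5.83433890e+01,  1.04891371e+00, -2.59095079e+01,
        1.23884127e-02,  9.91942448e-03, -2.02025745e-05]), 'tool_pos': array([149.82072422, 631.89649806, 247.43279212]), 'ee_rot': array([ 0.70229145,  0.08149474,  0.7023576 , -0.08269903]), 'contact_force': array([ 0.33028243, -0.01360542,  0.28870187]), 'wrist_torque': array([-0.03302741,  0.00404301,  0.04259707]), 'gripper_width': 85.55380963303578}
scene [[623.71385369   0.         320.11833468]
 [  0.         623.71385369 238.13110171]
 [  0.           0.           1.        ]] -0.038342333630820485 [[ 7.380000e-01 -6.750000e-01  1.900000e-02 -3.969590e+02]
 [-4.000000e-01 -4.600000e-01 -7.930000e-01  2.698790e+02]
 [ 5.440000e-01  5.770000e-01 -6.090000e-01  1.124537e+03]
 [ 0.000000e+00  0.000000e+00  0.000
[... 592 characters left out ...]
1.        ]] -0.08883950687254541 [[-2.40000e-02 -9.99000e-01  2.20000e-02  2.69090e+01]
 [-9.97000e-01  2.20000e-02 -7.60000e-02  5.53305e+02]
 [ 7.50000e-02 -2.40000e-02 -9.97000e-01  9.81704e+02]
 [ 0.00000e+00  0.00000e+00  0.00000e+00  1.00000e+00]]
rail [(0.97, array([344.9, 233.3]))]
stop_face [(0.93, array([297. , 257.5]))]
keeper_pivot [(0.86, array([361.7, 249.9]))]
keeper_tip [(0.51, array([389.8, 249.2]))]
weight_0 [(0.71, array([361.6, 229. ])), (0.7, array([336.1, 238.4])), (0.57, array([322.6, 244. ])), (0.41, array([350.1, 235.9]))]
spare_weight [(0.69, array([359.4, 226.5])), (0.66, array([325.2, 286. ]))]
adapter [(0.7, array([305.4, 207.9])), (0.29, array([390.7, 248.7]))]
```

```bash
cat > h.py <<'E'
import numpy as np,cv2
from scipy.optimize import least_squares
from plant import observe,optics,nets
def undist(r,px):
    p=(np.array(px,float)-[r["K"][0,2],r["K"][1,2]])/r["K"][0,0]
    return cv2.undistortPoints(np.array([[px]],float),r["K"],np.array([r["k1"],0,0,0.]))[0,0]
def ray(r,px):
    u=undist(r,px);T=r["camera_from_world"];R=T[:3,:3]
    return -R.T@T[:3,3],R.T@np.array([*u,1])
def at(r,px,z):
    c,d=ray(r,px);return c+d*(z-c[2])/d[2]
def proj(r,P):
    T=r["camera_from_world"];P=np.atleast_2d(P)
    return cv2.projectPoints(P.astype(float),cv2.Rodrigues(T[:3,:3])[0],T[:3,3],r["K"],np.array([r["k1"],0,0,0.]))[0][:,0]
def tri(r1,p1,r2,p2):
    (a,d),(b,e)=ray(r1,p1),ray(r2,p2)
    s=np.linalg.lstsq(np.c_[d,-e],b-a,rcond=None)[0]
    x,y=a+d*s[0],b+e*s[1];return (x+y)/2,np.linalg.norm(x-y)
E
python3 - <<'E'
from h import *
t=optics.read_camera("top");s=optics.read_camera("scene")
for n,a,b in [("stop",(297,257.5),(299.1,251.7)),("tip",(389.8,249.2),(366.6,290.8)),("rail",(344.9,233.3),(347.8,267.7))]:
    print(n,tri(t,a,s,b))
for n,a,z in [("stop",(297,257.5),13),("rail",(344.9,233.3),0),("piv",(361.7,249.9),16),("tip",(389.8,249.2),16),("wA",(361.6,229),6),("wB",(350.1,235.9),6),("wC",(336.1,238.4),6),("wD",(322.6,244),6),("spare",(325.2,286),0)]:
    print(n,at(t,a,z).round(1))
im=cv2.cvtColor(t["color"],cv2.COLOR_RGB2BGR)[170:320,240:440]
cv2.imwrite("pics/c1.png",cv2.resize(im,None,fx=4,fy=4,interpolation=cv2.INTER_CUBIC))
im=cv2.cvtColor(s["color"],cv2.COLOR_RGB2BGR)[150:390,210:530]
cv2.imwrite("pics/c2.png",cv2.resize(im,None,fx=2.5,fy=2.5,interpolation=cv2.INTER_CUBIC))
E
```

```text
stop (array([ 5.25401659e+02,  6.24451421e+01, -5.21741602e-01]), np.float64(5.702991465686128))
tip (array([ 535.98289605, -148.97419861,   15.89547134]), np.float64(1.5278890777509389))
rail (array([577.99840176, -49.26850157,  -7.16055598]), np.float64(0.7073063390974828))
stop [522.6  63.9  13. ]
rail [577.  -48.4   0. ]
piv [536.4 -84.6  16. ]
tip [ 536.6 -149.5   16. ]
wA [585.6 -87.1   6. ]
wB [570.1 -59.8   6. ]
wC [565.  -27.2   6. ]
wD [552.8   4.4   6. ]
spare [455.8   0.6   0. ]
```

View pics/c1.png

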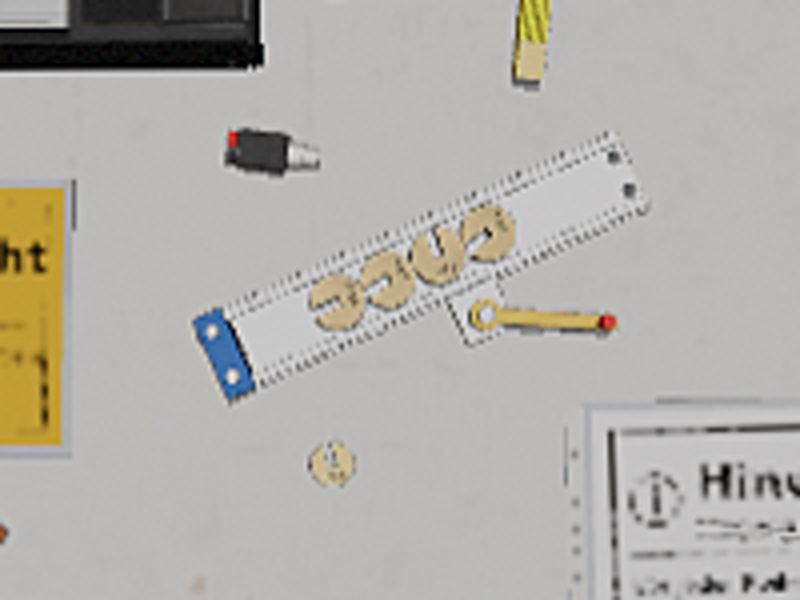

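View pics/c2.png

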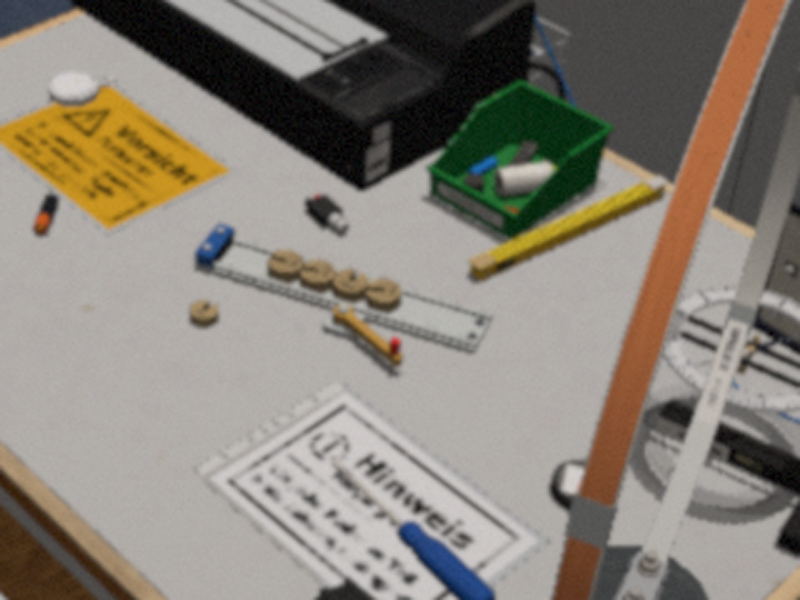

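Top crop: the rail runs from the blue stop (crop ~225,358) to the open end (~630,170). The weights touch each other in a row at (337,303)–(488,234). The keeper is swung outward, with its stud at (607,322), and the spare weight is at (332,464). The scene crop agrees. Next I fit the rail pose.

```bash
cat > fit.py <<'E'
from h import *
from scipy.spatial.transform import Rotation as Ro
def R2(p,v):
    c,s=np.cos(p[2]),np.sin(p[2]);v=np.atleast_2d(np.array(v,float))
    return np.c_[p[0]+c*v[:,0]-s*v[:,1],p[1]+s*v[:,0]+c*v[:,1],v[:,2]]
if __name__=="__main__":
    t=optics.read_camera("top");s=optics.read_camera("scene")
    pts=[(115,0,13),(0,0,0),(-19,42,16),(-135,25,10),(-135,-25,10),(135,25,20),(135,-25,20)]
    px=np.array([(297,257.5),(344.9,233.3),(361.7,249.9),(240+649/4,170+208/4),(240+613/4,170+131/4),(240+232/4,170+402/4),(240+195/4,170+318/4)])
    sp=[(115,0,13),(0,0,0),(135,25,20),(-135,25,10),(-135,-25,10)]
    spx=np.array([(299.1,251.7),(347.8,267.7),(210+198/2.5,150+258/2.5),(210+472/2.5,150+346/2.5),(210+490/2.5,150+318/2.5)])
    f1=lambda p:(proj(t,R2(p,pts))-px).ravel()
    f2=lambda p:(proj(s,R2(p,sp))-spx).ravel()
    p0=[577,-48,2.02]
    for f in(f1,f2,lambda p:np.r_[f1(p),f2(p)]):
        r=least_squares(f,p0,loss="soft_l1");print(r.x.round(3),f(r.x).reshape(-1,2).round(1).tolist())
    p=r.x;inv=lambda P:((P[:2]-p[:2])@np.array([[np.cos(p[2]),-np.sin(p[2])],[np.sin(p[2]),np.cos(p[2])]])).round(1)
    im=cv2.cvtColor(t["color"],cv2.COLOR_RGB2BGR)[170:320,240:440]
    for n,a,z in [("tip",(389.8,249.2),16),("w3",(240+488/4,170+234/4),20),("w2",(240+437/4,170+255/4),20),("w1",(240+387/4,170+280/4),20),("w0",(240+337/4,170+303/4),20),("stud",(240+607/4,170+322/4),35)]:
        P=at(t,a,z);print(n,P.round(1),inv(P))
    for n,c,z in(("weight_3","scene",20),):
        for d in nets.trace(n,c)[:5]:
            m=d["pixels"];print(d["score"],inv(at(s,np.argwhere(m).mean(0)[::-1],15)))
    o=observe();print(Ro.from_quat(o["ee_rot"],scalar_first=True).as_matrix().round(3))
    cv2.imwrite("pics/s.png",cv2.cvtColor(s["color"],cv2.COLOR_RGB2BGR))
E
python3 fit.py
```

```text
[569.421 -49.299   1.978] [[3.3, -0.6], [0.5, 3.2], [-0.5, -0.8], [0.4, -0.1], [0.2, -0.2], [-1.2, -0.1], [-1.1, 0.9]]
[565.046 -55.793   1.983] [[0.3, -0.8], [-2.1, 1.5], [-2.5, -0.8], [1.2, 1.5], [1.1, -1.2]]
[568.974 -50.719   1.976] [[3.9, -0.5], [1.1, 3.4], [0.1, -0.6], [1.1, 0.1], [0.9, -0.0], [-0.6, 0.0], [-0.5, 1.0], [0.3, -2.7], [-2.4, -0.4], [-2.5, -2.8], [0.4, -0.3], [0.5, -2.9]]
tip [ 536.6 -149.5   16. ] [-77.9  68.8]
w3 [585.3 -86.3  20. ] [-39.1  -0.9]
w2 [573.8 -56.7  20. ] [-7.4 -2.1]
w1 [560.1 -27.7  20. ] [24.7 -1. ]
w0 [547.6   1.2  20. ] [56.1 -0.9]
stud [ 532.4 -150.2   35. ] [-77.   72.9]
0.74 [-11.    3.1]
0.67 [52.9  2.3]
0.45 [-43.5   3.1]
0.44 [20.4  2.5]
[[ 0.     0.231  0.973]
 [ 0.     0.973 -0.231]
 [-1.     0.     0.   ]]
```

View pics/top0.png

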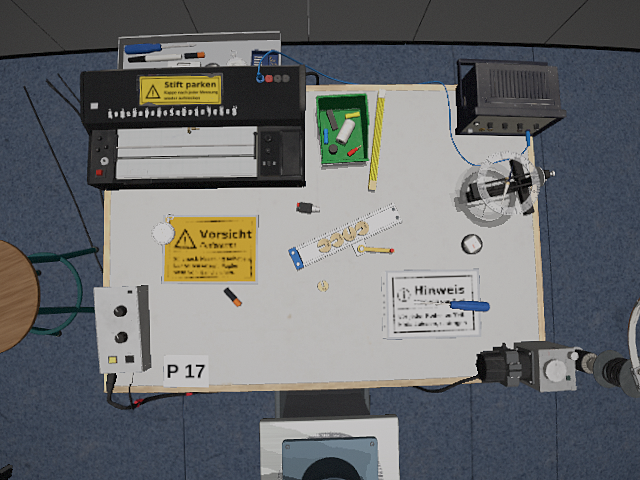

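Top view: the workspace is clear. The only nearby obstacles are a device at (122,330) on the path, the bin at (343,130) and a lamp at (490,190). I'll raise first, then travel.

```bash
python3 -m jog '[{"rot":[0,0,0],"slide":[-55,0,0],"fingers":0},{"rot":[0.1,0,0],"slide":[-80,-40,38],"fingers":0},{"rot":[0.2,0,0],"slide":[-80,-80,77],"fingers":0},{"rot":[0.3,0,0],"slide":[-80,-120,116],"fingers":0},{"rot":[0.4,0,0],"slide":[-80,-160,155],"fingers":0},{"rot":[0.5,0,0],"slide":[-80,-200,194],"fingers":0},{"rot":[0.6,0,0],"slide":[-80,-240,232],"fingers":0},{"rot":[0.7,0,0],"slide":[-80,-280,271],"fingers":0},{"rot":[0.8,0,0],"slide":[-80,-320,310],"fingers":0},{"rot":[0.933,0,0],"slide":[-80,-360,349],"fingers":0}]' 30
cat > nav.py <<'E'
import sys;from h import *;from scipy.spatial.transform import Rotation as Ro
P=(569,-50.5,1.977)
o=observe();R=Ro.from_quat(o["ee_rot"],scalar_first=True).as_matrix()
c,s=np.cos(P[2]),np.sin(P[2]);U=np.array([[c,s],[-s,c]])
rp=U@(o["tool_pos"][:2]-P[:2])
print("t",round(o["time"],2),"rail xy",rp.round(1),"z",o["tool_pos"][2].round(1),"F rail",(U@o["contact_force"][:2]).round(1),o["contact_force"][2].round(1),"w",round(o["gripper_width"],1))
print("tool z in rail",(U@R[:2,2]).round(3),"down",R[:,0].round(3))
if len(sys.argv)>3:
    g=np.array(list(map(float,sys.argv[1:4])));w=np.r_[U.T@g[:2]+P[:2],g[2]]
    a=g[3:] ;print("slide",(R.T@(w-o["tool_pos"])).round(1))
E
python3 nav.py -90 0 60
```

```text
time: 2.3
tool_pos: [407.3, 200.1, 328.7]
ee_rot: [0.59, 0.391, 0.59, -0.39]
contact_force: [1.1, 0.5, 0.5]
gripper_width: 0.1
t 2.3 rail xy [294.1  49.6] z 328.7 F rail [ 0.1 -1.2] 0.5 w 0.1
tool z in rail [-1.     0.005] down [ 0.001  0.001 -1.   ]
slide [268.5  51.2 384. ]
```

```bash
python3 -m jog '[{"rot":[0,0,0],"slide":[5,6,50],"fingers":0},{"rot":[0,0,0],"slide":[20,12,105],"fingers":0},{"rot":[0,0,0],"slide":[45,20,160],"fingers":0},{"rot":[0,0,0],"slide":[75,28,210],"fingers":0},{"rot":[0,0,0],"slide":[110,35,258],"fingers":0},{"rot":[0,0,0],"slide":[150,42,303],"fingers":0},{"rot":[0,0,0],"slide":[190,48,345],"fingers":0},{"rot":[0,0,0],"slide":[230,51,375],"fingers":0},{"rot":[0,0,0],"slide":[258,51,384],"fingers":0},{"rot":[0,0,0],"slide":[265,51,384],"fingers":0}]'
python3 nav.py -90 0 29.5
python3 - <<'E'
from h import *
s=optics.read_camera("scene");t=optics.read_camera("top")
a=cv2.cvtColor(s["color"],cv2.COLOR_RGB2BGR)[180:330,260:460];b=cv2.cvtColor(t["color"],cv2.COLOR_RGB2BGR)[170:320,240:440]
cv2.imwrite("pics/d1.png",np.hstack([cv2.resize(x,(400*1,300),interpolation=cv2.INTER_CUBIC) for x in(a,b)]))
E
```

```text
time: 3.55
tool_pos: [603.2, -133.8, 61.7]
ee_rot: [0.589, 0.391, 0.59, -0.391]
contact_force: [-0.4, 0.6, 0.8]
gripper_width: -0.2
t 3.55 rail xy [-90.1   1.5] z 61.7 F rail [0.7 0.1] 0.8 w -0.2
tool z in rail [-1.     0.006] down [-0.002  0.001 -1.   ]
slide [32.2  1.5 -0. ]
```

View pics/d1.png

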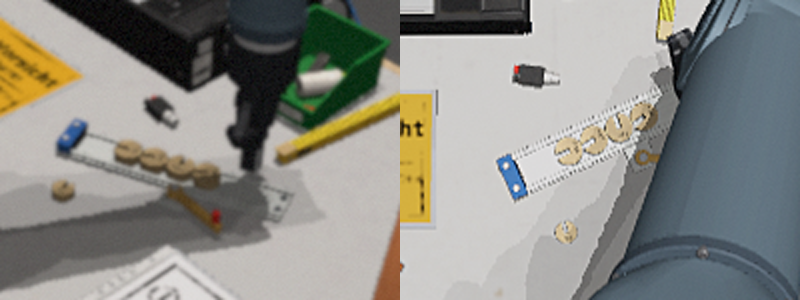

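The fingers stand over the channel behind the last weight, with the tip at about (250,168) in the left panel. I'll descend and then creep forward.

```bash
python3 -c "
from h import *
print(proj(optics.read_camera('scene'),[[603.2,-133.8,44.7]]))"
python3 -m jog '[{"rot":[0,0,0],"slide":[15,1.5,0],"fingers":0},{"rot":[0,0,0],"slide":[26,1.5,0],"fingers":0},{"rot":[0,0,0],"slide":[32,1.5,0],"fingers":0},{"rot":[0,0,0],"slide":[32,1.5,0],"fingers":0},{"rot":[0,0,0],"slide":[32,1.5,-2],"fingers":0},{"rot":[0,0,0],"slide":[32,1.5,-5],"fingers":0},{"rot":[0,0,0],"slide":[32,1.5,-8],"fingers":0},{"rot":[0,0,0],"slide":[32,1.5,-11],"fingers":0},{"rot":[0,0,0],"slide":[32,1.5,-13],"fingers":0},{"rot":[0,0,0],"slide":[32,1.5,-14],"fingers":0}]'
python3 nav.py -40 0 29.5
```

```text
[[384.43729312 263.45912441]]
time: 4.95
tool_pos: [600.7, -118.7, 32.3]
ee_rot: [0.59, 0.391, 0.59, -0.389]
contact_force: [0.3, 0.1, -0.3]
gripper_width: -0.1
t 4.95 rail xy [-75.2  -2.1] z 32.3 F rail [-0.  -0.3] -0.3 w -0.1
tool z in rail [-1.     0.004] down [ 0.001  0.001 -1.   ]
slide [  2.8  -2.3 -35.2]
```

```bash
python3 -m jog '[{"rot":[0,0,0],"slide":[2,-1,-1],"fingers":0},{"rot":[0,0,0],"slide":[2.5,-1.5,-3],"fingers":0},{"rot":[0,0,0],"slide":[2.5,-1.5,-5],"fingers":0},{"rot":[0,0,0],"slide":[2.5,-1.5,-7],"fingers":0},{"rot":[0,0,0],"slide":[2.5,-1.5,-9],"fingers":0},{"rot":[0,0,0],"slide":[2.5,-1.5,-11],"fingers":0},{"rot":[0,0,0],"slide":[2.5,-1.5,-13],"fingers":0},{"rot":[0,0,0],"slide":[2.5,-1.5,-15],"fingers":0},{"rot":[0,0,0],"slide":[2.5,-1.5,-17],"fingers":0},{"rot":[0,0,0],"slide":[2.5,-1.5,-18],"fingers":0}]'
python3 nav.py -22 0 29.5
python3 - <<'E'
from h import *
s=optics.read_camera("scene");t=optics.read_camera("top")
a=cv2.cvtColor(s["color"],cv2.COLOR_RGB2BGR)[210:310,270:420];b=cv2.cvtColor(t["color"],cv2.COLOR_RGB2BGR)[190:290,260:410]
cv2.imwrite("pics/d2.png",np.hstack([cv2.resize(x,(400,267),interpolation=cv2.INTER_CUBIC) for x in(a,b)]))
E
```

```text
time: 6.2
tool_pos: [592.3, -102.6, 29.8]
ee_rot: [0.59, 0.391, 0.59, -0.389]
contact_force: [1.1, -2.2, 0.8]
gripper_width: 0.0
t 6.2 rail xy [-57.1  -0.8] z 29.8 F rail [-2.5 -0.1] 0.8 w 0.0
tool z in rail [-1.     0.004] down [ 0.002  0.001 -1.   ]
slide [  0.3  -0.9 -35.1]
```

View pics/d2.png

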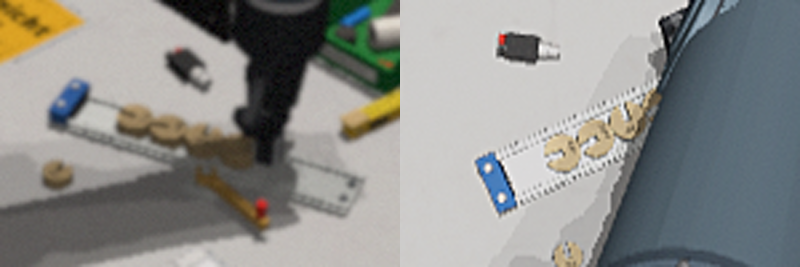

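The train is being pushed with about 2.5 N, and no gaps show (front weight at (137,117) in the left panel). I'll continue.

```bash
python3 -m jog '[{"rot":[0,0,0],"slide":[0,-0.5,-1],"fingers":0},{"rot":[0,0,0],"slide":[0,-0.5,-3],"fingers":0},{"rot":[0,0,0],"slide":[0,-0.5,-5.5],"fingers":0},{"rot":[0,0,0],"slide":[0,-0.5,-8],"fingers":0},{"rot":[0,0,0],"slide":[0,-0.5,-10.5],"fingers":0},{"rot":[0,0,0],"slide":[0,-0.5,-13],"fingers":0},{"rot":[0,0,0],"slide":[0,-0.5,-15.5],"fingers":0},{"rot":[0,0,0],"slide":[0,-0.5,-18],"fingers":0},{"rot":[0,0,0],"slide":[0,-0.5,-20.5],"fingers":0},{"rot":[0,0,0],"slide":[0,-0.5,-23],"fingers":0}]'
python3 nav.py -22 0 29.5
python3 -m jog '[{"rot":[0,0,0],"slide":[0,0,-1.5],"fingers":0},{"rot":[0,0,0],"slide":[0,0,-2.5],"fingers":0},{"rot":[0,0,0],"slide":[0,0,-3.5],"fingers":0},{"rot":[0,0,0],"slide":[0,0,-4],"fingers":0},{"rot":[0,0,0],"slide":[0,0,-4.5],"fingers":0},{"rot":[0,0,0],"slide":[0,0,-5],"fingers":0},{"rot":[0,0,0],"slide":[0,0,-5.5],"fingers":0},{"rot":[0,0,0],"slide":[0,0,-6],"fingers":0},{"rot":[0,0,0],"slide":[0,0,-6.5],"fingers":0},{"rot":[0,0,0],"slide":[0,0,-7],"fingers":0}]'
python3 nav.py -22 0 29.5
```

```text
time: 7.55
tool_pos: [582.7, -81.5, 29.8]
ee_rot: [0.59, 0.391, 0.59, -0.389]
contact_force: [0.4, -2.9, 0.2]
gripper_width: -0.0
t 7.55 rail xy [-33.9  -0.4] z 29.8 F rail [-2.8  0.8] 0.2 w -0.0
tool z in rail [-1.     0.004] down [ 0.001  0.002 -1.   ]
slide [  0.3  -0.4 -11.8]
time: 8.8
tool_pos: [579.9, -75.0, 29.8]
ee_rot: [0.59, 0.391, 0.59, -0.389]
contact_force: [0.8, -2.2, -0.1]
gripper_width: -0.1
t 8.8 rail xy [-26.8  -0.3] z 29.8 F rail [-2.3  0.1] -0.1 w -0.1
tool z in rail [-1.     0.004] down [ 0.001  0.002 -1.   ]
slide [ 0.3 -0.4 -4.8]
```

```bash
python3 -m jog '[{"rot":[0,0,0],"slide":[0,0,-0.4],"fingers":0},{"rot":[0,0,0],"slide":[0,0,-0.8],"fingers":0},{"rot":[0,0,0],"slide":[0,0,-1.2],"fingers":0},{"rot":[0,0,0],"slide":[0,0,-1.6],"fingers":0},{"rot":[0,0,0],"slide":[0,0,-2],"fingers":0},{"rot":[0,0,0],"slide":[0,0,-2.4],"fingers":0},{"rot":[0,0,0],"slide":[0,0,-2.8],"fingers":0},{"rot":[0,0,0],"slide":[0,0,-3.2],"fingers":0},{"rot":[0,0,0],"slide":[0,0,-3.6],"fingers":0},{"rot":[0,0,0],"slide":[0,0,-4],"fingers":0}]'
python3 nav.py -22 0 29.5
```

```text
time: 10.05
tool_pos: [578.3, -71.3, 29.8]
ee_rot: [0.59, 0.391, 0.59, -0.389]
contact_force: [0.6, -2.3, -0.7]
gripper_width: 0.2
t 10.05 rail xy [-22.8  -0.4] z 29.8 F rail [-2.3  0.3] -0.7 w 0.2
tool z in rail [-1.     0.004] down [ 0.001  0.002 -1.   ]
slide [ 0.3 -0.4 -0.8]
```

```bash
python3 -m jog '[{"rot":[0,0,0],"slide":[0,0,-0.3],"fingers":0},{"rot":[0,0,0],"slide":[0,0,-0.6],"fingers":0},{"rot":[0,0,0],"slide":[0,0,-0.9],"fingers":0},{"rot":[0,0,0],"slide":[0,0,-1.2],"fingers":0},{"rot":[0,0,0],"slide":[0,0,-1.5],"fingers":0},{"rot":[0,0,0],"slide":[0,0,-1.8],"fingers":0},{"rot":[0,0,0],"slide":[0,0,-2.1],"fingers":0},{"rot":[0,0,0],"slide":[0,0,-2.4],"fingers":0},{"rot":[0,0,0],"slide":[0,0,-2.7],"fingers":0},{"rot":[0,0,0],"slide":[0,0,-3],"fingers":0}]'
python3 nav.py -22 0 29.5
python3 - <<'E'
from h import *
s=optics.read_camera("scene");t=optics.read_camera("top")
a=cv2.cvtColor(s["color"],cv2.COLOR_RGB2BGR)[210:310,270:420];b=cv2.cvtColor(t["color"],cv2.COLOR_RGB2BGR)[190:290,260:410]
cv2.imwrite("pics/d3.png",np.hstack([cv2.resize(x,(400,267),interpolation=cv2.INTER_CUBIC) for x in(a,b)]))
E
```

```text
time: 11.3
tool_pos: [577.7, -69.5, 30.1]
ee_rot: [0.59, 0.391, 0.589, -0.39]
contact_force: [2.7, -5.3, -0.3]
gripper_width: 0.3
t 11.3 rail xy [-20.9  -0.4] z 30.1 F rail [-6.  -0.4] -0.3 w 0.3
tool z in rail [-1.     0.004] down [ 0.003  0.    -1.   ]
slide [ 0.6 -0.4  1.1]
```

View pics/d3.png

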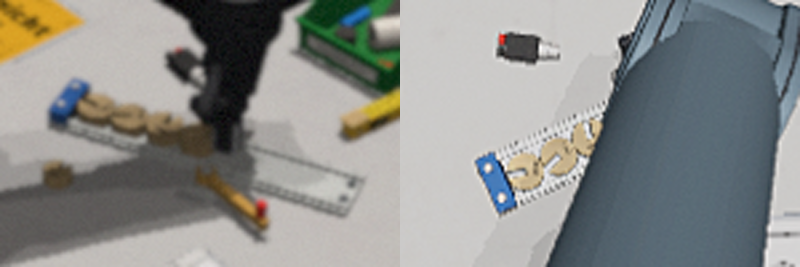

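The front weight is at the stop (510,170 in the right panel) and the force is rising. I'll push a little more to confirm contact.

```bash
python3 -m jog '[{"rot":[0,0,0],"slide":[0,0,-0.5],"fingers":0},{"rot":[0,0,0],"slide":[0,0,-1],"fingers":0},{"rot":[0,0,0],"slide":[0,0,-1.3],"fingers":0},{"rot":[0,0,0],"slide":[0,0,-1.6],"fingers":0},{"rot":[0,0,0],"slide":[0,0,-1.9],"fingers":0},{"rot":[0,0,0],"slide":[0,0,-2.2],"fingers":0},{"rot":[0,0,0],"slide":[0,0,-2.5],"fingers":0},{"rot":[0,0,0],"slide":[0,0,-2.8],"fingers":0},{"rot":[0,0,0],"slide":[0,0,-3],"fingers":0},{"rot":[0,0,0],"slide":[0,0,-3],"fingers":0}]'
python3 nav.py -22 0 29.5
```

```text
time: 12.65
tool_pos: [577.6, -69.1, 30.7]
ee_rot: [0.592, 0.391, 0.587, -0.39]
contact_force: [3.1, -9.0, 0.2]
gripper_width: -0.2
t 12.65 rail xy [-20.5  -0.6] z 30.7 F rail [-9.5  0.7] 0.2 w -0.2
tool z in rail [-1.     0.006] down [ 0.006 -0.003 -1.   ]
slide [ 1.2 -0.6  1.5]
```

The push has stalled at the stop (9.5 N, tool not advancing). So the true rail x is 1.5 mm below my reading. I'll back off straight, then lift.

```bash
python3 -m jog '[{"rot":[0,0,0],"slide":[0,0,2],"fingers":0},{"rot":[0,0,0],"slide":[0,0,6],"fingers":0},{"rot":[0,0,0],"slide":[0,0,12],"fingers":0},{"rot":[0,0,0],"slide":[0,0,18],"fingers":0},{"rot":[0,0,0],"slide":[-10,0,20],"fingers":0},{"rot":[0,0,0],"slide":[-35,0,20],"fingers":0},{"rot":[0,0,0],"slide":[-60,0,20],"fingers":0},{"rot":[0,0,0],"slide":[-80,0,20],"fingers":0},{"rot":[0,0,0],"slide":[-80,0,20],"fingers":0},{"rot":[0,0,0],"slide":[-80,0,20],"fingers":0}]'
cat > kp.py <<'E'
# TCP path (measured rail frame) pushing the stud: q, face angle phi
from h import *;from scipy.spatial.transform import Rotation as Ro
P=(569,-50.5,1.977)
def rows(qs,phis,z,gap,lat=0):
    o=observe();R=Ro.from_quat(o["ee_rot"],scalar_first=True).as_matrix()
    c,s=np.cos(P[2]),np.sin(P[2]);U=np.array([[c,s],[-s,c]])
    zz=U@R[:2,2];ph0=np.arctan2(-zz[1],-zz[0])
    for q,ph,zt in zip(qs,phis,z):
        n=np.array([np.cos(ph),np.sin(ph)])
        t=np.array([-19+1.5,42])+68*np.array([-np.cos(q),-np.sin(q)])-(15.5+gap)*n
        w=np.r_[U.T@t+P[:2],zt]
        print(round(q,2),t.round(0),"rot",round(-(ph-ph0),2),"slide",(R.T@(w-o["tool_pos"])).round(1))
E
python3 nav.py; python3 - <<'E'
from kp import *
print(observe()["joint_positions"].round(2))
rows([-.45]*2,[-1.4]*2,[110,42],15)
t=optics.read_camera("top");s=optics.read_camera("scene")
for c in("top","scene"):
    for q in("keeper_tip","keeper_pivot","weight_0"): print(c,q,[(round(d["score"],2),np.round(d["pixel"],1)) for d in nets.pinpoint(q,c)[:5]])
b=cv2.cvtColor(t["color"],cv2.COLOR_RGB2BGR)[190:290,260:410];a=cv2.cvtColor(s["color"],cv2.COLOR_RGB2BGR)[210:310,270:420]
cv2.imwrite("pics/d4.png",np.hstack([cv2.resize(x,(400,267),interpolation=cv2.INTER_CUBIC) for x in(a,b)]))
E
```

```text
time: 13.9
tool_pos: [584.5, -87.0, 110.2]
ee_rot: [0.591, 0.391, 0.588, -0.39]
contact_force: [-0.8, -0.3, -0.2]
gripper_width: -0.0
t 13.9 rail xy [-39.6   0.1] z 110.2 F rail [0.  0.8] -0.2 w -0.0
tool z in rail [-1.     0.006] down [ 0.005 -0.002 -1.   ]
[-0.26  0.66  0.46  1.82 -0.41  0.75  0.81]
-0.45 [-84. 102.] rot 1.39 slide [ 1.000e-01 -1.012e+02  4.490e+01]
-0.45 [-84. 102.] rot 1.39 slide [  68.1 -101.5   44.6]
top keeper_tip [(0.28, array([297.9, 256.2])), (0.18, array([448.6, 304. ]))]
top keeper_pivot [(0.4, array([320.4, 248.1]))]
top weight_0 [(0.67, array([321.3, 247.2])), (0.64, array([333.6, 244.6])), (0.58, array([346.3, 236.3])), (0.52, array([306.5, 255.1])), (0.49, array([308.6, 205.9]))]
scene keeper_tip [(0.76, array([366.5, 292.3]))]
scene keeper_pivot [(0.84, array([345. , 273.8])), (0.43, array([342.3, 265.5]))]
scene weight_0 [(0.71, array([306.7, 253.6])), (0.63, array([329.4, 264.3])), (0.43, array([342.8, 266.6])), (0.42, array([317. , 256.3]))]
```

View pics/d4.png

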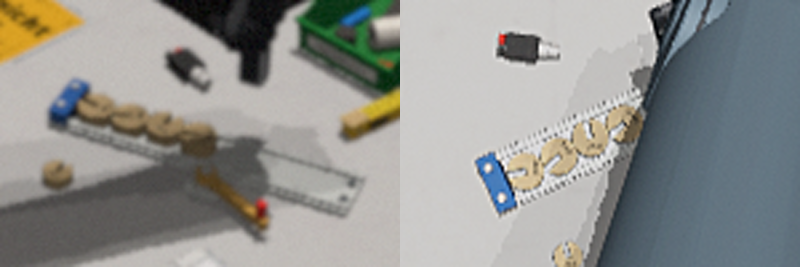

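The row is tight and home: front weight on the stop at (525,172) in the right panel, last weight at (625,125). Next I traverse to the outer side of the stud, high and rotating, then descend.

```bash
python3 -m jog '[{"rot":[0.15,0,0],"slide":[0,-15,8],"fingers":0},{"rot":[0.3,0,0],"slide":[0,-30,15],"fingers":0},{"rot":[0.45,0,0],"slide":[0,-45,22],"fingers":0},{"rot":[0.6,0,0],"slide":[0,-60,30],"fingers":0},{"rot":[0.75,0,0],"slide":[0,-75,37],"fingers":0},{"rot":[0.9,0,0],"slide":[0,-90,44],"fingers":0},{"rot":[1.05,0,0],"slide":[0,-100,50],"fingers":0},{"rot":[1.2,0,0],"slide":[0,-100,50],"fingers":0},{"rot":[1.2,0,0],"slide":[15,-100,50],"fingers":0},{"rot":[1.2,0,0],"slide":[30,-100,50],"fingers":0}]'
python3 nav.py; python3 - <<'E'
from kp import *
print(observe()["joint_positions"].round(2))
rows([-.45]*2,[-1.2]*2,[60,42],12)
t=optics.read_camera("top");s=optics.read_camera("scene")
for c in("scene",):
    for q in("keeper_tip","keeper_pivot"): print(c,q,[(round(d["score"],2),np.round(d["pixel"],1)) for d in nets.pinpoint(q,c)[:5]])
b=cv2.cvtColor(t["color"],cv2.COLOR_RGB2BGR)[190:290,300:450];a=cv2.cvtColor(s["color"],cv2.COLOR_RGB2BGR)[210:330,290:470]
cv2.imwrite("pics/d5.png",np.hstack([cv2.resize(x,(400,267),interpolation=cv2.INTER_CUBIC) for x in(a,b)]))
E
```

```text
time: 15.55
tool_pos: [512.3, -171.9, 79.0]
ee_rot: [0.268, 0.656, 0.266, -0.654]
contact_force: [0.4, 0.1, -0.6]
gripper_width: -0.3
t 15.55 rail xy [-89.2 100.1] z 79.0 F rail [-0.1 -0.4] -0.6 w -0.3
tool z in rail [-0.36   0.933] down [ 0.005 -0.002 -1.   ]
[-0.29  0.73  0.71  1.97 -0.73  0.71  0.08]
-0.45 [-89.  97.] rot -0.0 slide [19.   0.5 -2.8]
-0.45 [-89.  97.] rot -0.0 slide [37.   0.4 -2.8]
scene keeper_tip [(0.53, array([367.6, 290.6]))]
scene keeper_pivot [(0.64, array([344.9, 277. ]))]
```

View pics/d5.png

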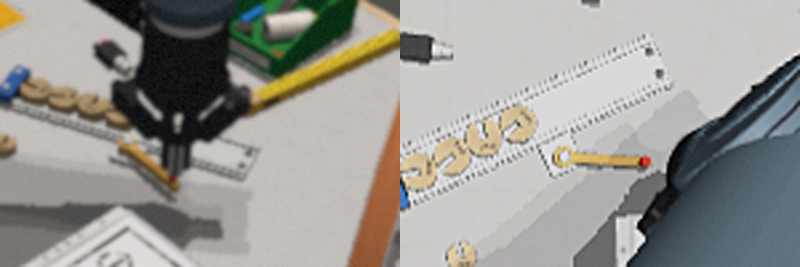

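The fingers are beside the stud on its outer side (stud at (645,162) in the right panel). The keeper hasn't moved. Descend.

```bash
python3 -m jog '[{"rot":[0,0,0],"slide":[10,0,0],"fingers":0},{"rot":[0,0,0],"slide":[20,0,0],"fingers":0},{"rot":[0,0,0],"slide":[30,0,0],"fingers":0},{"rot":[0,0,0],"slide":[36,0,0],"fingers":0},{"rot":[0,0,0],"slide":[37,0,0],"fingers":0},{"rot":[0,0,0],"slide":[37,0,-2],"fingers":0},{"rot":[0,0,0],"slide":[37,0,-4],"fingers":0},{"rot":[0,0,0],"slide":[37,0,-6],"fingers":0},{"rot":[0,0,0],"slide":[37,0,-8],"fingers":0},{"rot":[0,0,0],"slide":[37,0,-9],"fingers":0}]'
python3 nav.py; python3 - <<'E'
from kp import *
qs=np.linspace(-.42,.45,10);rows(qs,np.r_[np.linspace(-1.2,-.9,10)],[42]*10,0)
E
```

```text
time: 17.0
tool_pos: [518.7, -166.0, 42.8]
ee_rot: [0.268, 0.656, 0.265, -0.654]
contact_force: [0.0, -0.1, -0.4]
gripper_width: -0.3
t 17.0 rail xy [-86.3  91.8] z 42.8 F rail [-0.1 -0. ] -0.4 w -0.3
tool z in rail [-0.358  0.934] down [ 0.004 -0.002 -1.   ]
-0.42 [-85.  84.] rot -0.0 slide [ 0.8  1.8 -7.5]
-0.32 [-88.  78.] rot -0.04 slide [  0.9   6.7 -12.4]
-0.23 [-90.  71.] rot -0.07 slide [  0.9  11.1 -17.7]
-0.13 [-92.  65.] rot -0.1 slide [  0.9  15.1 -23.3]
-0.03 [-93.  58.] rot -0.14 slide [  0.9  18.4 -29.3]
0.06 [-93.  51.] rot -0.17 slide [  1.   21.2 -35.6]
0.16 [-93.  44.] rot -0.2 slide [  1.   23.3 -42. ]
0.26 [-92.  37.] rot -0.24 slide [  1.   24.9 -48.6]
0.35 [-91.  31.] rot -0.27 slide [  1.   25.8 -55.3]
0.45 [-88.  25.] rot -0.3 slide [  1.  26. -62.]
```

```bash
python3 -m jog '[{"rot":[0,0,0],"slide":[1,2,-7.5],"fingers":0},{"rot":[-0.04,0,0],"slide":[1,6.5,-12.5],"fingers":0},{"rot":[-0.07,0,0],"slide":[1,11,-17.5],"fingers":0},{"rot":[-0.1,0,0],"slide":[1,15,-23.5],"fingers":0},{"rot":[-0.14,0,0],"slide":[1,18.5,-29.5],"fingers":0},{"rot":[-0.17,0,0],"slide":[1,21,-35.5],"fingers":0},{"rot":[-0.2,0,0],"slide":[1,23.5,-42],"fingers":0},{"rot":[-0.24,0,0],"slide":[1,25,-48.5],"fingers":0},{"rot":[-0.27,0,0],"slide":[1,26,-55.5],"fingers":0},{"rot":[-0.3,0,0],"slide":[1,26,-60],"fingers":0}]'
python3 nav.py; python3 - <<'E'
from kp import *
qs=np.linspace(.46,1.1,10);rows(qs,np.r_[np.linspace(-.86,-.5,10)],[42]*10,0)
s=optics.read_camera("scene");t=optics.read_camera("top")
b=cv2.cvtColor(t["color"],cv2.COLOR_RGB2BGR)[190:290,300:450];a=cv2.cvtColor(s["color"],cv2.COLOR_RGB2BGR)[210:330,290:470]
cv2.imwrite("pics/d6.png",np.hstack([cv2.resize(x,(400,267),interpolation=cv2.INTER_CUBIC) for x in(a,b)]))
E
```

```text
time: 18.25
tool_pos: [580.3, -142.2, 42.0]
ee_rot: [0.363, 0.608, 0.361, -0.607]
contact_force: [-0.4, -0.9, 0.0]
gripper_width: 0.1
t 18.25 rail xy [-88.7  25.9] z 42.0 F rail [-0.6  0.7] 0.0 w 0.1
tool z in rail [-0.62   0.785] down [ 0.004 -0.002 -1.   ]
0.46 [-89.  24.] rot -0.04 slide [-0.   1.3 -1.9]
0.53 [-87.  19.] rot -0.08 slide [-0.   2.8 -6.7]
0.6 [-85.  14.] rot -0.12 slide [ -0.    3.9 -11.6]
0.67 [-82.  10.] rot -0.16 slide [ -0.    4.6 -16.5]
0.74 [-79.   6.] rot -0.2 slide [ -0.    5.1 -21.5]
0.82 [-76.   2.] rot -0.24 slide [ -0.    5.1 -26.4]
0.89 [-73.  -2.] rot -0.28 slide [ -0.    4.8 -31.3]
0.96 [-70.  -5.] rot -0.32 slide [ -0.    4.2 -36.2]
1.03 [-66.  -8.] rot -0.36 slide [ -0.    3.3 -41. ]
1.1 [-62. -11.] rot -0.4 slide [ -0.    2.  -45.7]
```

View pics/d6.png

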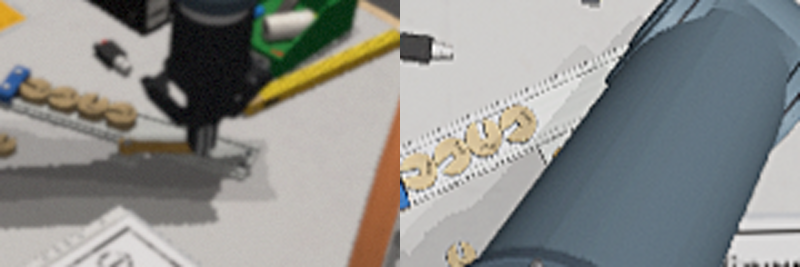

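The keeper bar (left panel, (155,148)) is swinging with the fingers, and the weights haven't moved. I'll continue.

```bash
python3 -m jog '[{"rot":[-0.04,0,0],"slide":[0,1,-2],"fingers":0},{"rot":[-0.08,0,0],"slide":[0,3,-6.5],"fingers":0},{"rot":[-0.12,0,0],"slide":[0,4,-11.5],"fingers":0},{"rot":[-0.16,0,0],"slide":[0,4.5,-16.5],"fingers":0},{"rot":[-0.2,0,0],"slide":[0,5,-21.5],"fingers":0},{"rot":[-0.24,0,0],"slide":[0,5,-26.5],"fingers":0},{"rot":[-0.28,0,0],"slide":[0,5,-31.5],"fingers":0},{"rot":[-0.32,0,0],"slide":[0,4,-36],"fingers":0},{"rot":[-0.36,0,0],"slide":[0,3.5,-41],"fingers":0},{"rot":[-0.4,0,0],"slide":[0,2,-45],"fingers":0}]'
python3 nav.py; python3 - <<'E'
from kp import *
qs=np.linspace(1.13,1.59,10);rows(qs,np.r_[np.linspace(-.47,-.15,10)],[42]*10,0)
E
```

```text
time: 19.6
tool_pos: [603.6, -103.0, 42.0]
ee_rot: [0.477, 0.524, 0.475, -0.522]
contact_force: [-0.8, -0.4, 0.2]
gripper_width: -0.4
t 19.6 rail xy [-61.9 -11.1] z 42.0 F rail [-0.   0.9] 0.2 w -0.4
tool z in rail [-0.878  0.479] down [ 0.004 -0.002 -1.   ]
1.13 [-60. -12.] rot -0.03 slide [-0.   0.5 -2. ]
1.18 [-57. -14.] rot -0.07 slide [-0.1  0.8 -5.5]
1.23 [-54. -16.] rot -0.1 slide [-0.1  0.9 -9. ]
1.28 [-51. -18.] rot -0.14 slide [ -0.1   0.8 -12.5]
1.33 [-48. -19.] rot -0.17 slide [ -0.1   0.5 -15.9]
1.39 [-45. -20.] rot -0.21 slide [ -0.1   0.  -19.4]
1.44 [-42. -21.] rot -0.24 slide [ -0.1  -0.6 -22.8]
1.49 [-38. -22.] rot -0.28 slide [ -0.1  -1.4 -26.1]
1.54 [-35. -23.] rot -0.31 slide [ -0.1  -2.4 -29.4]
1.59 [-32. -24.] rot -0.35 slide [ -0.1  -3.5 -32.7]
```

```bash
python3 -m jog '[{"rot":[-0.03,0,0],"slide":[0,0.5,-2],"fingers":0},{"rot":[-0.07,0,0],"slide":[0,1,-5.5],"fingers":0},{"rot":[-0.1,0,0],"slide":[0,1,-9],"fingers":0},{"rot":[-0.14,0,0],"slide":[0,1,-12.5],"fingers":0},{"rot":[-0.17,0,0],"slide":[0,0.5,-16],"fingers":0},{"rot":[-0.21,0,0],"slide":[0,0,-19.5],"fingers":0},{"rot":[-0.24,0,0],"slide":[0,-0.5,-22.5],"fingers":0},{"rot":[-0.28,0,0],"slide":[0,-1.5,-25],"fingers":0},{"rot":[-0.31,0,0],"slide":[0,-2,-27],"fingers":0},{"rot":[-0.33,0,0],"slide":[0,-2.5,-28],"fingers":0}]'
python3 nav.py -31 -25 42; python3 - <<'E'
from kp import *
rows([1.59,1.62],[-.17,-.17],[42]*2,0)
E
```

```text
time: 20.85
tool_pos: [603.7, -74.7, 41.9]
ee_rot: [0.557, 0.438, 0.554, -0.437]
contact_force: [0.1, -0.6, -0.1]
gripper_width: 0.2
t 20.85 rail xy [-36.  -22.3] z 41.9 F rail [-0.6  0.1] -0.1 w 0.2
tool z in rail [-0.986  0.168] down [ 0.004 -0.002 -1.   ]
slide [-0.1  1.8 -5.3]
1.59 [-31. -23.] rot 0.0 slide [-0.1  0.3 -4.6]
1.62 [-29. -23.] rot 0.0 slide [-0.1 -0.1 -6.6]
```

Creep on to the keeper's limit, watching the force.

```bash
python3 -m jog '[{"rot":[0,0,0],"slide":[0,0,-0.5],"fingers":0},{"rot":[0,0,0],"slide":[0,0,-1],"fingers":0},{"rot":[0,0,0],"slide":[0,0,-1.5],"fingers":0},{"rot":[0,0,0],"slide":[0,0,-2],"fingers":0},{"rot":[0,0,0],"slide":[0,0,-2.5],"fingers":0},{"rot":[0,0,0],"slide":[0,0,-3],"fingers":0},{"rot":[0,0,0],"slide":[0,0,-3.5],"fingers":0},{"rot":[0,0,0],"slide":[0,0,-4],"fingers":0},{"rot":[0,0,0],"slide":[0,0,-4.5],"fingers":0},{"rot":[0,0,0],"slide":[0,0,-5],"fingers":0}]'
python3 nav.py
```

```text
time: 22.1
tool_pos: [602.8, -71.7, 42.1]
ee_rot: [0.558, 0.438, 0.553, -0.437]
contact_force: [0.7, -6.3, -1.0]
gripper_width: -0.3
t 22.1 rail xy [-32.9 -22.7] z 42.1 F rail [-6.1  1.9] -1.0 w -0.3
tool z in rail [-0.986  0.169] down [ 0.005 -0.004 -1.   ]
```

The tool has stalled at rail x −32.9 (expected −33) with 6 N, so the keeper is at its limit. I'll back off and rise clear.

```bash
python3 -m jog '[{"rot":[0,0,0],"slide":[0,0,2],"fingers":0},{"rot":[0,0,0],"slide":[0,0,8],"fingers":0},{"rot":[0,0,0],"slide":[0,0,18],"fingers":0},{"rot":[0,0,0],"slide":[-5,0,28],"fingers":0},{"rot":[0,0,0],"slide":[-30,0,35],"fingers":0},{"rot":[0,0,0],"slide":[-70,0,50],"fingers":0},{"rot":[0,0,0],"slide":[-110,-20,70],"fingers":0},{"rot":[0,0,0],"slide":[-150,-50,90],"fingers":0},{"rot":[0,0,0],"slide":[-190,-85,110],"fingers":0},{"rot":[0,0,0],"slide":[-220,-120,140],"fingers":0}]'
python3 nav.py; python3 - <<'E'
from fit import *
s=optics.read_camera("scene");t=optics.read_camera("top")
P=(569,-50.5,1.977)
for c,r in(("top",t),("scene",s)):
    print(c,"expected shut tip",proj(r,R2(P,[(-17.5,-26,16),(-17.5,42,16)])).round(1).tolist())
    for q in("keeper_tip","keeper_pivot"): print(c,q,[(round(d["score"],2),np.round(d["pixel"],1)) for d in nets.pinpoint(q,c)[:3]])
b=cv2.cvtColor(t["color"],cv2.COLOR_RGB2BGR)[190:290,280:430];a=cv2.cvtColor(s["color"],cv2.COLOR_RGB2BGR)[215:315,270:420]
cv2.imwrite("pics/d7.png",np.hstack([cv2.resize(x,(400,267),interpolation=cv2.INTER_CUBIC) for x in(a,b)]))
E
```

```text
time: 23.35
tool_pos: [517.1, -236.2, 264.4]
ee_rot: [0.558, 0.438, 0.553, -0.437]
contact_force: [2.0, -1.0, 0.2]
gripper_width: 0.5
t 23.35 rail xy [-150.1  121. ] z 264.4 F rail [-1.7 -1.4] 0.2 w 0.5
tool z in rail [-0.986  0.169] down [ 0.007 -0.004 -1.   ]
top expected shut tip [[348.6, 222.7], [361.1, 249.5]]
top keeper_tip [(0.54, array([319. , 246.8])), (0.49, array([345.8, 221.7]))]
top keeper_pivot [(0.86, array([361.1, 249.1]))]
scene expected shut tip [[357.2, 257.3], [345.7, 275.1]]
scene keeper_tip [(0.7, array([360.9, 258.6]))]
scene keeper_pivot [(0.6, array([344.6, 274.5]))]
```

View pics/d7.png

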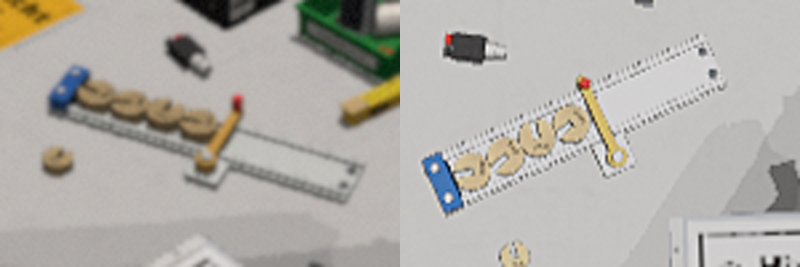

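The final picture shows the keeper square across the rail, from (617,157) to (585,85). The row is tight against the stop, and the spare weight and adapter haven't moved. I'll let the arm settle and hand in.

```bash
python3 -m jog '[{"rot":[0,0,0],"slide":[0,0,0],"fingers":0},{"rot":[0,0,0],"slide":[0,0,0],"fingers":0},{"rot":[0,0,0],"slide":[0,0,0],"fingers":0},{"rot":[0,0,0],"slide":[0,0,0],"fingers":0},{"rot":[0,0,0],"slide":[0,0,0],"fingers":0},{"rot":[0,0,0],"slide":[0,0,0],"fingers":0},{"rot":[0,0,0],"slide":[0,0,0],"fingers":0},{"rot":[0,0,0],"slide":[0,0,0],"fingers":0},{"rot":[0,0,0],"slide":[0,0,0],"fingers":0},{"rot":[0,0,0],"slide":[0,0,0],"fingers":0}]' && python3 -c "
from plant import sign_off
print(sign_off())"
```

```text
time: 24.9
tool_pos: [518.1, -234.2, 261.8]
ee_rot: [0.558, 0.437, 0.554, -0.437]
contact_force: [0.1, 0.7, -0.3]
gripper_width: 0.4
the job is handed in; nothing more can be done
None
```

The job is handed in at 24.9 s. With the fingers closed, I pushed the four weights as one train to the blue stop, then swung the keeper by its red stud to its limit behind the last weight. The arm then backed off and rose clear.

- **Row home:** the push stalled at the stop with 9.5 N. The last picture shows the row tight, with the front weight on the stop.
- **Keeper shut:** the tool stalled against the limit at 6 N, within 0.1 mm of where I expected it. The last picture shows the bar square across the rail.
- **Bystanders:** the adapter and spare weight, which were in view, look unmoved. I did not check the battery, stopwatch, compass or screwdriver again, but the fingers never came near them.
- **Disagreements:** the two cameras put the rail 4–8 mm apart, so I used a combined fit, and contact with the stop showed it about 1.5 mm off along the rail. In the top view, the network's best guess for the keeper tip was wrong, at a weight. Its second guess, and its answer in the scene view, were within about 4 pixels of the expected shut position.

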